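# Inspect a notched concrete core under a hand loupe

### The job

On the white inspection stand, turn the small concrete core in its round nest so that its black saw notch points straight at the red arrow, and let go of it. Then pick up the blue-handled loupe by its handle and hold it level, with the lens centred over the core and at the height of the orange collar on the gauge post, touching nothing: finish while still holding it there. Do not shift the collar or the other things on the bench, and do not let the loupe touch the core.

Things in the scene. Friction and masses are not known exactly. Their poses are not given: they have to be found in the camera images.
- stand: Fixed inspection stand: white plate 215 x 110 x 8 mm. Origin at the plate's underside right below the nest's axis; x axis points from the nest along the red arrow to the gauge post, z up. Nest: aluminium cup, outer diameter 72, inner diameter 60, its floor 12 mm and its rim 22 mm above the bench. The red arrow (18 mm above the bench) lies on the plate at x = 40 to 85 mm with its tip towards the nest. Gauge post: steel, diameter 10, at x = 125 mm, top 125 mm above the bench.
- nest_centre (a point): Point on the nest's axis at the height of the seated core's top face (62 mm above the bench); axes as the stand's.
- index_point (a point): Point 28 mm from the nest's axis along the stand's x axis, towards the arrow, 62 mm above the bench: where the notch's upper outer end belongs. Axes as the stand's.
- focal_mark (a point): Centre of the orange collar (diameter 22, height 12 mm) on the gauge post, 86 to 116 mm above the bench: the focal height. The collar slides along the post but holds by friction (4 N). z up.
- core: Loose concrete core, grey cylinder, diameter 56, height 50 mm, about 0.28 kg, standing upright in the nest with 2 mm play all round and free to turn; 40 mm of it stands above the nest's rim. Turned with a light pinch (12 N) it slips by about a tenth of the turn, with 30 N hardly at all; the grip does not harm it. Origin at the centre of its underside, z up along its axis, x towards the notch.
- core_mid (a point): Centre of the core, half-way up (25 mm above its underside); axes as the core's.
- core_top (a point): Centre of the core's top face; axes as the core's.
- notch (a point): Upper outer end of the black saw notch (6 mm wide, cut 34 mm down the side), on the core's rim 28 mm from its axis in its x direction. A yellow stripe on the top face runs from the centre to the notch. Axes as the core's.
- loupe: Loose loupe, about 0.09 kg, lying level on the wooden rest: lens in a steel ring, outer diameter 62, 10 mm thick; blue straight handle 92 mm long, 18 mm wide, 16 mm high. x axis along the handle towards the lens, z up; origin on its underside below loupe_grip.
- loupe_grip (a point): Where to pinch the handle (across its 18 mm width): on its centre line, half-way up its height, 60 mm from the lens centre and near the balance point. The handle runs from 16 mm ahead of this point (towards the lens) to 76 mm behind it. Axes as the loupe's.
- loupe_lens (a point): Centre of the lens, in the mid-plane of its ring (5 mm above the loupe's underside, 3 mm lower than loupe_grip); axes as the loupe's, z square to the lens.
- rest: Fixed wooden loupe rest: base 185 x 70 x 6 mm with two blocks 30 mm high, one under the lens (38 to 82 mm ahead of the origin), one under the handle's end (55 to 77 mm behind it); free space between them. Origin on the bench below the loupe's grip point; x towards the lens block.
- asphalt: Bystander: black asphalt core, diameter 80, height 60 mm. Origin at the centre of its underside.
- rack: Bystander: white rack 90 x 130 mm with orange-capped tubes, 75 mm high. Origin at the centre of its underside.
- bottle: Bystander: white plastic jar, diameter 68, height 130 mm. Origin at the centre of its underside.
Mind the look-alikes: they are no part of the job. Leave any pink or purple look-alike of the loupe alone.

How it is judged:
On the way, in this order (a step that is already met when the one before it is completed fails the run):
1. the core sits in its nest with its notch at the arrow, let go (horizontal distance between notch and index_point below 0.005 m and horizontal distance between core_top and nest_centre below 0.004 m and z of core_top in the frame of nest_centre below 0.003 m and angle between core_top's own z axis and vertical below 0.08 rad and contact force between core and the fingers below 0.1 N), for 0.2 s.
2. the loupe is held level over the core at the collar's height (horizontal distance between loupe_lens and core_top below 0.01 m and z of loupe_lens in the frame of focal_mark between -0.005 and 0.005 m and angle between loupe_lens's own z axis and vertical below 0.1 rad and contact force between loupe and the fingers above 0.5 N and contact force between loupe and core below 0.2 N and contact force between loupe and stand below 0.2 N and contact force between loupe and rest below 0.2 N and contact force between loupe and asphalt below 0.2 N and contact force between loupe and rack below 0.2 N and contact force between loupe and bottle below 0.2 N), for 0.2 s.
At the end, for the whole second after the job is handed in: Loupe held in the fingers touching nothing else, lens centre within 10 mm of the core's axis and 5 mm of the collar's mid-height, tilt under 0.10 rad; core untouched, upright, fully down in its nest, notch within 5 mm of the index point; all through the last second (all of step 1 and all of step 2); the arm keeps its last pose, push and grip.
It fails at once if the loupe touches the core (contact force between loupe and core above 0.5 N).
It fails at once if the collar is shifted by more than 4 mm (distance of focal_mark from where it was at the start of the episode above 0.004 m).
It fails at once if a bystander is moved by more than 20 mm (distance of any of asphalt, rack, bottle from where it was at the start of the episode above 0.02 m).
It also fails if it takes over 58 s, if anything falls off the work surface, if the arm or the gripper's body presses on something with over 40 N, if the wrist force passes 120 N, or if a joint passes its speed limit or range.

### The arm

A 6-joint arm with a two-finger parallel gripper is mounted at the origin on the work surface. World frame = base frame: x ahead of the robot, y to its left, z up, the work surface at z = 0. Lengths are in m, angles in rad, forces in N, time in s.
With the tool pointing down it reaches from about 0.225 to 0.875 m from the base axis. Payload 3.4 kg.
Tool frame: the origin (TCP) lies at the very end of the fingers, on their centre line; the grasp point (between the pads) lies 19 mm behind it; z points along the fingers, y is the line along which they close (so a half turn about z gives the same grasp; the last joint's range is limited). The gripper opens to 85 mm and grips with 20 to 120 N. Pads are 22 mm wide; open, the fingers measure 114 mm over their backs; the gripper's body (76 mm by 85 mm) begins 54 mm behind the grasp point. The pads swing forward as they close: fully open they stand 13 mm farther back than shut.
Start: joints at [-1.299, 0.276, 1.505, -0, 1.361, -0.121], TCP at [0.22, -0.531, 0.231] pointing down, gripper open.
Joint ranges: [-2.89, 2.89], [-0.75, 2.08], [0.22, 2.7], [-1.18, 4.32], [0.11, 2.71], [-2.7, 2.7]. Speed limits (rad/s): [2.57, 2.57, 3.14, 3.14, 3.14, 3.14].

### API

Orientations are given as a unit quaternion [w, x, y, z].
In Python, from rig import get_state, optics, sign_off gives the robot as it stands.
- The arm moves only by the tool send_rows, never from a script. Its argument "increments" is a list of rows, each an object with "gripper": the gripper's target within -1 to 1 (shut at 1, half-way at 0, fully open at -1); "linear": the shift along the world's x, y, z in m, a list of three; "delta_rot": the turn, a rotation vector about the world's x, y, z in rad, a list of three. In form: [{"gripper": gripper, "linear": [dx, dy, dz], "delta_rot": [rx, ry, rz]}, ...]. A call has 1 to 8 rows; each row is the pose to reach, as a shift and turn from the pose commanded when the call began; what a row does not reach only later rows make up. A row lasts 1/10 s, in which the tool goes at most 50 mm and 8.59 degrees, less where a joint would pass 70% of its speed; a pose out of reach is approached as far as the arm can. A call with a gripper value outside its range is refused whole. The fingers move at their own pace and stop on an object; "newtons" is the grip in N (left out, the last holds). Time passes only in rows, so rows that repeat a pose let the fingers close. It gives the time, the measured TCP pose, the force, the opening and the grip force at its end, in the units of the state.
- get_state(): the state, without advancing time (a new reading comes with each control period).
- optics.get_image(name): name is "scene" or "top" or "wrist"; returns a dict with "pixels" (400x640x3 uint8, blue, green, red), "K" (3x3 intrinsics, pixels), "k1" (the pictures are not rectified: a ray, as slopes to the right and down, at radius r is drawn at 1 + k1 r^2 times it, then the intrinsics apply), "rvec" (rotation vector, rad) and "tvec" (3), from world to camera coordinates, as OpenCV has them; the wrist camera has in their place "T_tool_cam" (4x4, takes a point from camera to tool coordinates, whose origin is the TCP and whose axes are the flange's). Camera axes: x right, y down, z forward; pixel columns grow to the right and rows downward; lengths in m; the calibration is good to about 2 mm. A picture is of the moment at which its call begins: read the wrist's pose just before it. There is no depth.
- sign_off(): hands the job in; it is judged then, once.
The state is a dict: "clock": time; "qpos": joint angles; "qd": joint speeds; "effort": joint torques, N m; "position": TCP position; "ee_rot": TCP orientation; "contact_force": force on the tool from outside, world axes, zero at the start; "moment": the same for the moment, N m; "width": finger opening in m; "gripper_force": force on a finger pad.
Only numpy, scipy, OpenCV 4.12 (cv2) and the standard library are available. Lean on these libraries where they do the work, as an engineer would, in place of code of your own. Each camera call takes 0.05 s, during which the arm holds its last target. There are 200 camera calls.

## Working session

There is one attempt and no reset: what is moved stays moved. The work goes in short steps, Python scripts to look and compute and a tool call to move; the robot and the scene stay as the last step left them, time stands still between calls to the robot, and variables do not carry over. Pictures are saved under pics/ and viewed, at most 10 in all, crops included, and the job is handed in when it is done.

Besides the shell and the picture viewer there is one more tool, called after ">>>" by a JSON object that holds its "method" and its "body", one argument or row to a line. send_rows: Moves the arm, as the interface text tells. Its arguments: {"type":"object","properties":{"increments":{"type":"array"},"newtons":{"type":"number"}},"required":["increments"]}

```bash
mkdir -p pics; ls
cat > h.py <<'E'
import numpy as np, cv2
from rig import get_state, optics, sign_off
from scipy.spatial.transform import Rotation as R
def pose():
    s=get_state(); q=s["ee_rot"]; return np.array(s["position"]), R.from_quat([q[1],q[2],q[3],q[0]])
def grab(name,fn):
    p,r=pose(); d=optics.get_image(name); cv2.imwrite("pics/%s.png"%fn,np.array(d["pixels"]))
    K=np.array(d["K"]);k1=d["k1"]
    if name=="wrist":
        T=np.array(d["T_tool_cam"]); Rc=r.as_matrix()@T[:3,:3]; c=p+r.as_matrix()@T[:3,3]
    else:
        M=cv2.Rodrigues(np.array(d["rvec"],float))[0]; Rc=M.T; c=-M.T@np.array(d["tvec"]).ravel()
    np.savez("pics/%s.npz"%fn,K=K,k1=k1,Rc=Rc,c=c)
def px(fn,u,v,z):
    d=np.load("pics/%s.npz"%fn); K=d["K"]; k1=float(d["k1"])
    q=cv2.undistortPoints(np.array([[[u,v]]],float),K,np.array([k1,0,0,0.]))[0,0]
    w=d["Rc"]@np.array([q[0],q[1],1]); c=d["c"]; return c+w*(z-c[2])/w[2]
def proj(fn,P):
    d=np.load("pics/%s.npz"%fn); r=d["Rc"].T
    return cv2.projectPoints(np.array([P],float),cv2.Rodrigues(r)[0],-r@d["c"],d["K"],np.array([float(d["k1"]),0,0,0]))[0][0,0]
E
python3 - <<'E'
from h import *
grab("top","top0"); grab("scene","sc0")
print(get_state()); print(np.load("pics/top0.npz")["c"],np.load("pics/sc0.npz")["c"])
a=cv2.imread("pics/top0.png");b=cv2.imread("pics/sc0.png")
E
```

```text
pics
{'clock': 0.1, 'qpos': array([-1.29897227e+00,  2.76533062e-01,  1.50601907e+00, -1.39922256e-05,
        1.36073064e+00, -1.20986750e-01]), 'qd': array([ 2.62992173e-04,  2.02171221e-04, -2.95881845e-03,  2.54583212e-05,
       -7.01914994e-04, -4.57027526e-04]), 'effort': array([ 1.65435926e-03, -4.17699373e+01, -2.46402651e+01, -1.35877021e-04,
        5.73945974e-03, -2.75141254e-06]), 'position': array([ 0.21996771, -0.5307335 ,  0.23052049]), 'ee_rot': array([-8.42138033e-04,  9.80773745e-01,  1.95146477e-01, -7.04941965e-05]), 'contact_force': array([ 0.24887293, -0.06992456, -0.03232563]), 'moment': array([ 0.05327481,  0.0009578 , -0.02097881]), 'gripper_force': 0.0, 'width': 0.08528908515428006}
[0.42610283 0.00636137 1.56889779] [0.97539992 0.37360076 0.91497054]
```

View pics/top0.png

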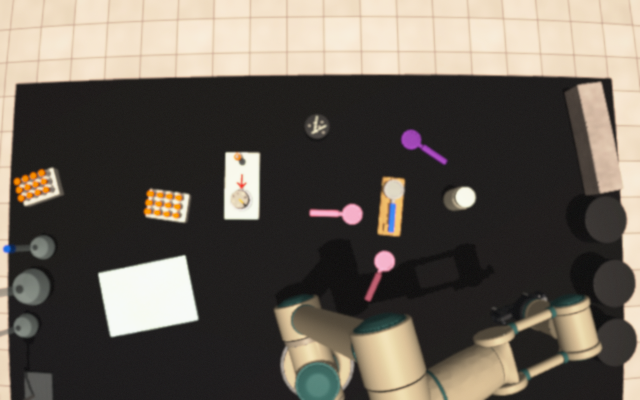

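View pics/sc0.png

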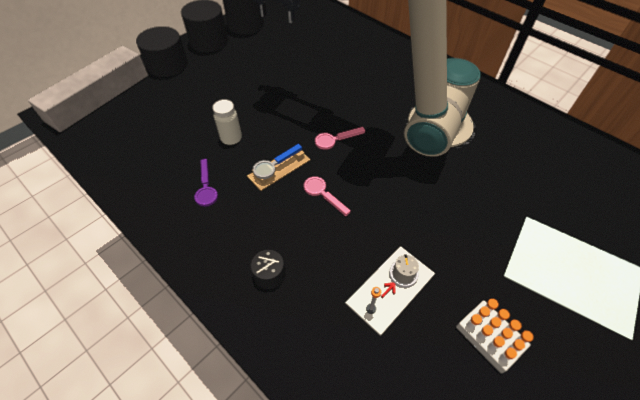

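The top view shows the core at (240,199), the post and collar near (239,158), the blue loupe with its lens at (394,188) and handle at (391,217), plus pink and purple decoys. Next I'll enlarge these areas.

Run:
```python
from h import *
a=cv2.imread("pics/top0.png");b=cv2.imread("pics/sc0.png")
f=lambda i,x,y,w,h,s:cv2.resize(i[y:y+h,x:x+w],(400,300),interpolation=cv2.INTER_CUBIC)
c=np.vstack([np.hstack([f(a,195,145,100,75,4),f(a,340,170,100,75,4)]),np.hstack([f(b,340,240,100,75,4),f(b,240,130,100,75,4)])])
cv2.imwrite("pics/c1.png",c)
for u,v,z in [(240,199,.062),(394,188,.035),(391,217,.038),(239,157,.1)]: print(px("top0",u,v,z))
```

```text
[0.52824093 0.2349199  0.062     ]
[ 0.56013267 -0.25098643  0.035     ]
[ 0.46788155 -0.23890645  0.038     ]
[0.65459845 0.23253636 0.1       ]
```

View pics/c1.png

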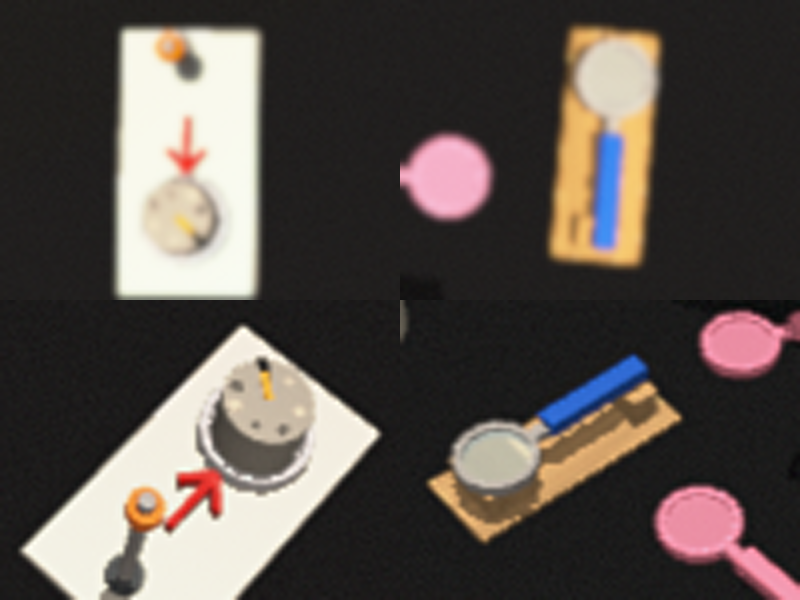

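Stripe and notch point about -140° from the arrow, so one turn of roughly +140° will do. Moving above the core.

>>> {"method": "send_rows", "body": {
  "increments": [
    {"gripper": -1,"linear": [0.308,0.766,0.02],"delta_rot": [0,0,0]},
    {"gripper": -1,"linear": [0.308,0.766,0.02],"delta_rot": [0,0,0]},
    {"gripper": -1,"linear": [0.308,0.766,0.02],"delta_rot": [0,0,0]},
    {"gripper": -1,"linear": [0.308,0.766,0.02],"delta_rot": [0,0,0]},
    {"gripper": -1,"linear": [0.308,0.766,0.02],"delta_rot": [0,0,0]},
    {"gripper": -1,"linear": [0.308,0.766,0.02],"delta_rot": [0,0,0]},
    {"gripper": -1,"linear": [0.308,0.766,0.02],"delta_rot": [0,0,0]},
    {"gripper": -1,"linear": [0.308,0.766,0.02],"delta_rot": [0,0,0]}
  ]
}}

```text
clock: 0.9
position: [0.3694, -0.1582, 0.2409]
ee_rot: [0.0, 0.981, 0.195, 0.0]
contact_force: [1.7, -0.5, -0.6]
width: 0.0854
gripper_force: 0.0
```

>>> {"method": "send_rows", "body": {
  "increments": [
    {"gripper": -1,"linear": [0.159,0.393,0.01],"delta_rot": [0,0,0]},
    {"gripper": -1,"linear": [0.159,0.393,0.01],"delta_rot": [0,0,0]},
    {"gripper": -1,"linear": [0.159,0.393,0.01],"delta_rot": [0,0,0]},
    {"gripper": -1,"linear": [0.159,0.393,0.01],"delta_rot": [0,0,0]},
    {"gripper": -1,"linear": [0.159,0.393,0.01],"delta_rot": [0,0,0]},
    {"gripper": -1,"linear": [0.159,0.393,0.01],"delta_rot": [0,0,0]},
    {"gripper": -1,"linear": [0.159,0.393,0.01],"delta_rot": [0,0,0]},
    {"gripper": -1,"linear": [0.159,0.393,0.01],"delta_rot": [0,0,0]}
  ]
}}

```text
clock: 1.7
position: [0.5194, 0.2126, 0.2501]
ee_rot: [0.0, 0.981, 0.195, -0.0]
contact_force: [1.0, -0.4, -0.2]
width: 0.0852
gripper_force: 0.0
```

>>> {"method": "send_rows", "body": {
  "increments": [
    {"gripper": -1,"linear": [0,0,0],"delta_rot": [0,0,0]},
    {"gripper": -1,"linear": [0,0,0],"delta_rot": [0,0,0]},
    {"gripper": -1,"linear": [0,0,0],"delta_rot": [0,0,0]}
  ]
}}

```text
clock: 2.0
position: [0.5185, 0.2096, 0.25]
ee_rot: [0.0, 0.981, 0.195, -0.001]
contact_force: [-0.8, 0.6, 0.1]
width: 0.0855
gripper_force: 0.0
```

Run:
```python
from h import *
grab("wrist","w1"); print(get_state()["qpos"],get_state()["clock"],pose()[0],np.load("pics/w1.npz")["c"])
```

```text
[ 2.59526653e-01  2.42776505e-01  1.50426197e+00 -5.73303355e-04
  1.39568231e+00  1.43870892e+00] 2.05 [0.51861337 0.20929123 0.25023753] [0.58330075 0.23704963 0.39263216]
```

View pics/w1.png

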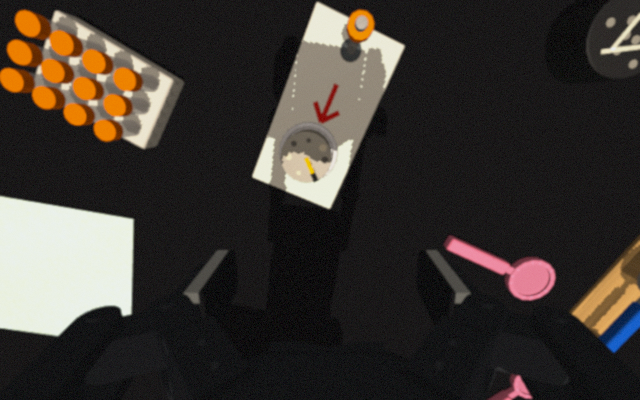

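The wrist view shows the stand, with the core at about (306,155), its notch down-right, the arrow tip at (322,120) and the collar at (360,25). Enlarging.

Run:
```python
from h import *
b=cv2.imread("pics/w1.png");b=cv2.convertScaleAbs(b,alpha=1.3)
f=lambda x,y,w,h:cv2.resize(b[y:y+h,x:x+w],(400,600),interpolation=cv2.INTER_CUBIC)
cv2.imwrite("pics/c2.png",np.hstack([f(265,105,80,120),f(300,0,120,180)]))
for n,u,v,z in [("tip",322,121,.018),("stripe",306,155,.062),("notch",316,180,.062)]: print(n,px("w1",u,v,z))
```

```text
tip [0.56980101 0.23730109 0.018     ]
stripe [0.53171724 0.23982317 0.062     ]
notch [0.51012335 0.21945105 0.062     ]
```

View pics/c2.png

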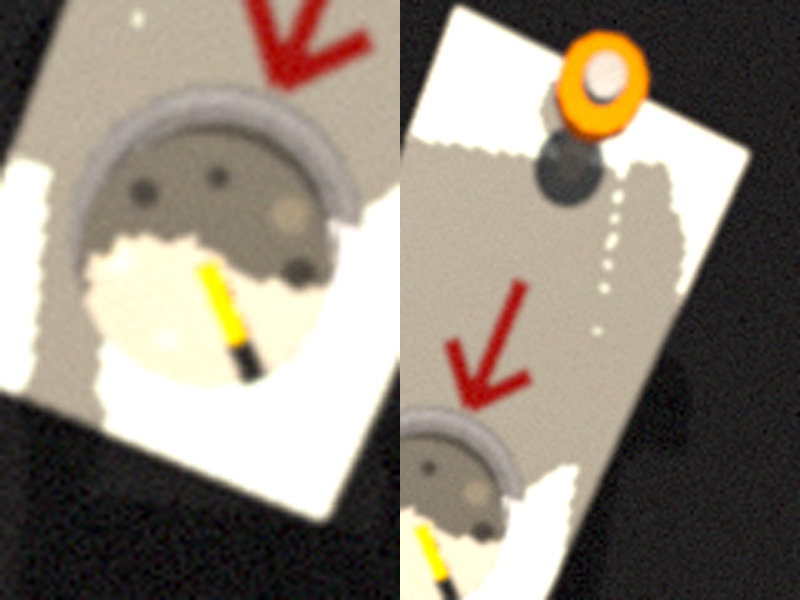

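Left crop (5×): core top centre (206,257), notch outer end (252,380), arrow tip (285,90). Right crop (3.33×): arrow tail (521,283), plate corners (455,8) and (750,153), collar top centre about (606,76).

Run:
```python
from h import *
L=lambda u,v,z:px("w1",265+u/5,105+v/5,z); Q=lambda u,v,z:px("w1",300+(u-400)/3.3333,v/3.3333,z)
c=L(206,257,.062);n=L(252,380,.062);s=L(207,265,.062);tip=L(285,90,.018);tail=Q(521,283,.018)
A=Q(455,8,.008);B=Q(750,153,.008);C=L(325,520,.008)
ang=lambda v:np.degrees(np.arctan2(v[1],v[0]))
print("c",c,"n",n,"r",np.linalg.norm(n-c),"tip",tip,"tail",tail)
print("notch ang",ang(n-c),ang(n-s),"arrow->post",ang(tail-tip),"edge",ang(B-C),ang(A-B)-90,np.linalg.norm(B-C),np.linalg.norm(A-B))
d=(tail-tip)/np.linalg.norm(tail-tip); 
e=(B-C)/np.linalg.norm(B-C)
print("nest from tip",tip-.04*e, "post by tip",tip+.085*e)
# refined nest: from arrow midpoint at 62.5
m=(tip+tail)/2; nest=m-.0625*e; post=nest+.125*e; print("nest",nest,"post",post)
# collar height: silhouette lines: top disc of collar & post top
for n_,u,v in [("posttop",606,76),("collar",602,85)]:
  for z in (.125,.105,.1,.095,.115): print(n_,z,Q(u,v,z))
```

```text
c [0.53038551 0.23906927 0.062     ] n [0.50881289 0.2196434  0.062     ] r 0.029030029920091984 tip [0.56766518 0.23642888 0.018     ] tail [0.61330564 0.2372626  0.018     ]
notch ang -137.99738053486172 -137.14088755238296 arrow->post 1.0465053368747022 edge -0.9879723162436965 -0.76063055634161 0.21349949021791761 0.1094709335267154
nest from tip [0.52767112 0.23711858 0.018     ] post by tip [0.65265254 0.23496327 0.018     ]
nest [0.5279947 0.2379234 0.018    ] post [0.65297612 0.23576808 0.018     ]
posttop 0.125 [0.65382179 0.23647499 0.125     ]
posttop 0.105 [0.65909179 0.23643205 0.105     ]
posttop 0.1 [0.66040929 0.23642132 0.1       ]
posttop 0.095 [0.66172679 0.23641058 0.095     ]
posttop 0.115 [0.65645679 0.23645352 0.115     ]
collar 0.125 [0.65177551 0.23657176 0.125     ]
collar 0.105 [0.65689259 0.23653605 0.105     ]
collar 0.1 [0.65817186 0.23652713 0.1       ]
collar 0.095 [0.65945113 0.2365182  0.095     ]
collar 0.115 [0.65433405 0.23655391 0.115     ]
```

>>> {"method": "send_rows", "body": {
  "increments": [
    {"gripper": -1,"linear": [0.0105,0.0285,-0.03],"delta_rot": [0,0,0]},
    {"gripper": -1,"linear": [0.0105,0.0285,-0.07],"delta_rot": [0,0,0]},
    {"gripper": -1,"linear": [0.0105,0.0285,-0.11],"delta_rot": [0,0,0]},
    {"gripper": -1,"linear": [0.0105,0.0285,-0.15],"delta_rot": [0,0,0]},
    {"gripper": -1,"linear": [0.0105,0.0285,-0.18],"delta_rot": [0,0,0]},
    {"gripper": -1,"linear": [0.0105,0.0285,-0.205],"delta_rot": [0,0,0]},
    {"gripper": -1,"linear": [0.0105,0.0285,-0.22],"delta_rot": [0,0,0]},
    {"gripper": -1,"linear": [0.0105,0.0285,-0.22],"delta_rot": [0,0,0]}
  ]
}}

```text
clock: 2.85
position: [0.5278, 0.2368, 0.0286]
ee_rot: [0.0, 0.981, 0.194, -0.003]
contact_force: [0.2, -0.1, -0.2]
width: 0.0853
gripper_force: 0.0
```

>>> {"method": "send_rows", "body": {
  "increments": [
    {"gripper": 1,"linear": [0,0,0],"delta_rot": [0,0,0]},
    {"gripper": 1,"linear": [0,0,0],"delta_rot": [0,0,0]},
    {"gripper": 1,"linear": [0,0,0],"delta_rot": [0,0,0]},
    {"gripper": 1,"linear": [0,0,0],"delta_rot": [0,0,0]},
    {"gripper": 1,"linear": [0,0,0],"delta_rot": [0,0,0]},
    {"gripper": 1,"linear": [0,0,0],"delta_rot": [0,0,0]}
  ],
  "newtons": 30
}}

```text
clock: 3.45
position: [0.5308, 0.239, 0.0322]
ee_rot: [0.0, 0.981, 0.195, 0.001]
contact_force: [-0.1, -1.1, 7.1]
width: 0.0551
gripper_force: 32.9
```

Run:
```python
from h import *
grab("wrist","w2"); s=get_state(); print(s["position"],s["contact_force"],s["width"],s["gripper_force"],np.load("pics/w2.npz")["c"],s["clock"])
print(proj("w2",[.654,.236,.125]),proj("w2",[.654,.236,.1]),proj("w2",[.529,.238,.062]))
```

```text
[0.530827   0.23900099 0.03215987] [-0.39732382 -1.56826002  6.48222756] 0.05506625249801951 32.9328328371048 [0.59495875 0.26626671 0.17515815] 3.5
[ 783.49423118 -299.66466913] [ 589.64006834 -124.02974686] [328.50888734 288.67190627]
```

>>> {"method": "send_rows", "body": {
  "increments": [
    {"gripper": 1,"linear": [0,0,0],"delta_rot": [0,0,0.1]},
    {"gripper": 1,"linear": [0,0,0],"delta_rot": [0,0,0.2]},
    {"gripper": 1,"linear": [0,0,0],"delta_rot": [0,0,0.3]},
    {"gripper": 1,"linear": [0,0,0],"delta_rot": [0,0,0.4]},
    {"gripper": 1,"linear": [0,0,0],"delta_rot": [0,0,0.5]},
    {"gripper": 1,"linear": [0,0,0],"delta_rot": [0,0,0.6]},
    {"gripper": 1,"linear": [0,0,0],"delta_rot": [0,0,0.7]},
    {"gripper": 1,"linear": [0,0,0],"delta_rot": [0,0,0.8]}
  ]
}}

```text
clock: 4.3
position: [0.531, 0.2405, 0.0322]
ee_rot: [-0.0, 0.826, 0.563, 0.002]
contact_force: [-0.6, 2.5, 5.4]
width: 0.055
gripper_force: 32.9
```

>>> {"method": "send_rows", "body": {
  "increments": [
    {"gripper": 1,"linear": [0,0,0],"delta_rot": [0,0,0.1]},
    {"gripper": 1,"linear": [0,0,0],"delta_rot": [0,0,0.2]},
    {"gripper": 1,"linear": [0,0,0],"delta_rot": [0,0,0.3]},
    {"gripper": 1,"linear": [0,0,0],"delta_rot": [0,0,0.4]},
    {"gripper": 1,"linear": [0,0,0],"delta_rot": [0,0,0.5]},
    {"gripper": 1,"linear": [0,0,0],"delta_rot": [0,0,0.6]},
    {"gripper": 1,"linear": [0,0,0],"delta_rot": [0,0,0.7]},
    {"gripper": 1,"linear": [0,0,0],"delta_rot": [0,0,0.8]}
  ]
}}

```text
clock: 5.1
position: [0.5299, 0.2402, 0.0322]
ee_rot: [-0.0, 0.542, 0.84, 0.001]
contact_force: [-2.8, 1.9, 7.7]
width: 0.0553
gripper_force: 33.0
```

>>> {"method": "send_rows", "body": {
  "increments": [
    {"gripper": 1,"linear": [0,0,0],"delta_rot": [0,0,0.1]},
    {"gripper": 1,"linear": [0,0,0],"delta_rot": [0,0,0.2]},
    {"gripper": 1,"linear": [0,0,0],"delta_rot": [0,0,0.3]},
    {"gripper": 1,"linear": [0,0,0],"delta_rot": [0,0,0.4]},
    {"gripper": 1,"linear": [0,0,0],"delta_rot": [0,0,0.5]},
    {"gripper": 1,"linear": [0,0,0],"delta_rot": [0,0,0.6]},
    {"gripper": 1,"linear": [0,0,0],"delta_rot": [0,0,0.7]},
    {"gripper": 1,"linear": [0,0,0],"delta_rot": [0,0,0.8]}
  ]
}}

```text
clock: 5.9
position: [0.53, 0.2396, 0.0322]
ee_rot: [0.001, 0.172, 0.985, 0.001]
contact_force: [-2.2, 0.2, 7.3]
width: 0.0551
gripper_force: 33.0
```

Run:
```python
from h import *
grab("wrist","w3"); s=get_state(); print(s["position"],s["contact_force"],s["width"],s["gripper_force"],pose()[1].as_euler("ZYX",degrees=True),s["clock"],s["qpos"])
```

```text
[0.53008243 0.23958333 0.03216478] [-1.82731904 -0.31983299  7.3422753 ] 0.05497575487832542 33.02024245262146 [1.60428731e+02 6.96808832e-02 1.79902867e+02] 5.95 [ 3.04513821e-01  4.60061047e-01  1.76555407e+00  7.84603407e-04
  9.13985964e-01 -9.25178905e-01]
```

View pics/w3.png

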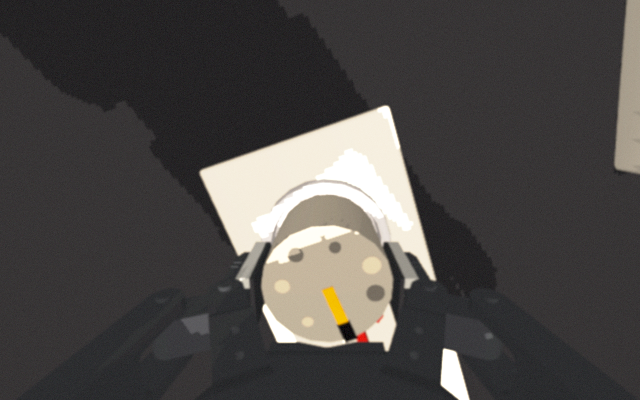

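The core is turned; the stripe runs from (327,288) to the notch's outer end at about (350,340). The plate's far corners are at (201,171) and (387,106).

Run:
```python
from h import *
a=px("w3",327,288,.062);b=px("w3",350,340,.062);A=px("w3",201,171,.008);B=px("w3",387,106,.008);C=px("w3",433,280,.008)
g=lambda v:np.degrees(np.arctan2(v[1],v[0]))
print(a,b,np.linalg.norm(b-a),g(b-a),g(A-B),g(C-B))
```

```text
[0.5296311 0.2395517 0.062    ] [0.55779102 0.24030618 0.062     ] 0.02817002193191045 1.5347337846917088 -90.96691149357002 -1.434679635715116
```

Notch is 2.5° beyond the stand's axis (~1.2 mm). A small correction, then release and lift.

>>> {"method": "send_rows", "body": {
  "increments": [
    {"gripper": 1,"linear": [0,0,0],"delta_rot": [0,0,-0.04]},
    {"gripper": 1,"linear": [0,0,0],"delta_rot": [0,0,-0.04]},
    {"gripper": -1,"linear": [0,0,0],"delta_rot": [0,0,-0.04]},
    {"gripper": -1,"linear": [0,0,0],"delta_rot": [0,0,-0.04]},
    {"gripper": -1,"linear": [0,0,0],"delta_rot": [0,0,-0.04]},
    {"gripper": -1,"linear": [0,0,0],"delta_rot": [0,0,-0.04]},
    {"gripper": -1,"linear": [0,0,0],"delta_rot": [0,0,-0.04]},
    {"gripper": -1,"linear": [0,0,0],"delta_rot": [0,0,-0.04]}
  ]
}}

```text
clock: 6.75
position: [0.5297, 0.2389, 0.0303]
ee_rot: [-0.0, 0.193, 0.981, -0.0]
contact_force: [0.1, 0.4, -0.2]
width: 0.0854
gripper_force: 0.0
```

>>> {"method": "send_rows", "body": {
  "increments": [
    {"gripper": -1,"linear": [0,0,0.02],"delta_rot": [0,0,0]},
    {"gripper": -1,"linear": [0,0,0.05],"delta_rot": [0,0,0]},
    {"gripper": -1,"linear": [0,0,0.08],"delta_rot": [0,0,0]},
    {"gripper": -1,"linear": [0,0,0.12],"delta_rot": [0,0,0]},
    {"gripper": -1,"linear": [-0.02,0,0.14],"delta_rot": [0,0,-0.14]},
    {"gripper": -1,"linear": [-0.05,0,0.14],"delta_rot": [0,0,-0.28]},
    {"gripper": -1,"linear": [-0.08,0,0.14],"delta_rot": [0,0,-0.42]},
    {"gripper": -1,"linear": [-0.09,0,0.14],"delta_rot": [0,0,-0.56]}
  ]
}}

```text
clock: 7.55
position: [0.4363, 0.2386, 0.1705]
ee_rot: [-0.001, 0.459, 0.888, -0.001]
contact_force: [0.2, 0.7, 0.2]
width: 0.085
gripper_force: 0.0
```

>>> {"method": "send_rows", "body": {
  "increments": [
    {"gripper": -1,"linear": [0,0,0],"delta_rot": [0,0,-0.14]},
    {"gripper": -1,"linear": [0,0,0],"delta_rot": [0,0,-0.28]},
    {"gripper": -1,"linear": [0,0,0],"delta_rot": [0,0,-0.42]},
    {"gripper": -1,"linear": [0,0,0],"delta_rot": [0,0,-0.56]},
    {"gripper": -1,"linear": [0,0,0],"delta_rot": [0,0,-0.7]},
    {"gripper": -1,"linear": [0,0,0],"delta_rot": [0,0,-0.84]},
    {"gripper": -1,"linear": [0,0,0],"delta_rot": [0,0,-0.98]},
    {"gripper": -1,"linear": [0,0,0],"delta_rot": [0,0,-1.12]}
  ]
}}

```text
clock: 8.35
position: [0.4396, 0.2389, 0.1704]
ee_rot: [0.0, 0.861, 0.509, -0.0]
contact_force: [0.5, -0.3, -0.1]
width: 0.0857
gripper_force: 0.0
```

>>> {"method": "send_rows", "body": {
  "increments": [
    {"gripper": -1,"linear": [-0.02,0,0],"delta_rot": [0,0,-0.14]},
    {"gripper": -1,"linear": [-0.04,0,0],"delta_rot": [0,0,-0.28]},
    {"gripper": -1,"linear": [-0.06,0,0],"delta_rot": [0,0,-0.42]},
    {"gripper": -1,"linear": [-0.06,0,0],"delta_rot": [0,0,-0.56]},
    {"gripper": -1,"linear": [-0.06,0,0],"delta_rot": [0,0,-0.7]},
    {"gripper": -1,"linear": [-0.06,0,0],"delta_rot": [0,0,-0.84]},
    {"gripper": -1,"linear": [-0.06,0,0],"delta_rot": [0,0,-0.98]},
    {"gripper": -1,"linear": [-0.06,0,0],"delta_rot": [0,0,-1.12]}
  ]
}}

```text
clock: 9.15
position: [0.3797, 0.2389, 0.1705]
ee_rot: [0.0, 1.0, -0.026, 0.0]
contact_force: [-0.1, -0.5, 0.4]
width: 0.0854
gripper_force: 0.0
```

>>> {"method": "send_rows", "body": {
  "increments": [
    {"gripper": -1,"linear": [0,0,0],"delta_rot": [0,0,0]},
    {"gripper": -1,"linear": [0,0,0],"delta_rot": [0,0,0]},
    {"gripper": -1,"linear": [0,0,0],"delta_rot": [0,0,0]}
  ]
}}

```text
clock: 9.45
position: [0.3797, 0.2389, 0.1704]
ee_rot: [0.0, 1.0, -0.023, -0.0]
contact_force: [0.1, -0.4, 0.1]
width: 0.0855
gripper_force: 0.0
```

Run:
```python
from h import *
grab("wrist","w4"); s=get_state(); print(s["position"],s["contact_force"],pose()[1].as_euler("ZYX",degrees=True),s["clock"],np.load("pics/w4.npz")["c"])
for P in ([.529,.238,.062],[.654,.236,.125],[.654,.236,.1]): print(proj("w4",P))
```

```text
[0.37975043 0.23894927 0.17045439] [0.59926246 0.31072489 0.52029156] [-2.61914755e+00  2.32354797e-04  1.79994691e+02] 9.5 [0.44962074 0.2358419  0.31322477]
[318.57024502  -5.47917759]
[ 301.55200109 -459.52468729]
[ 306.02139621 -357.44347445]
```

View pics/w4.png

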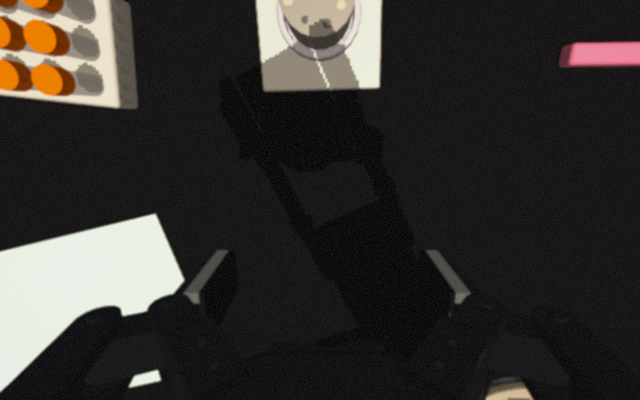

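Core and nest only show at the top edge (318,10). The camera leans back, so I'll tilt the tool forward to see the collar obliquely along with the core.

>>> {"method": "send_rows", "body": {
  "increments": [
    {"gripper": -1,"linear": [0.02,0,0],"delta_rot": [0,-0.15,0]},
    {"gripper": -1,"linear": [0.02,0,0],"delta_rot": [0,-0.3,0]},
    {"gripper": -1,"linear": [0.02,0,0],"delta_rot": [0,-0.45,0]},
    {"gripper": -1,"linear": [0.02,0,0],"delta_rot": [0,-0.6,0]},
    {"gripper": -1,"linear": [0.02,0,0],"delta_rot": [0,-0.65,0]},
    {"gripper": -1,"linear": [0.02,0,0],"delta_rot": [0,-0.65,0]},
    {"gripper": -1,"linear": [0.02,0,0],"delta_rot": [0,-0.65,0]}
  ]
}}

```text
clock: 10.2
position: [0.4081, 0.226, 0.1847]
ee_rot: [-0.016, 0.952, -0.015, 0.305]
contact_force: [0.0, -0.0, 0.3]
width: 0.0854
gripper_force: 0.0
```

Run:
```python
from h import *
grab("wrist","w5"); s=get_state(); print(s["position"],pose()[1].as_euler("ZYX",degrees=True),s["clock"],np.load("pics/w5.npz")["c"],np.load("pics/w5.npz")["K"][0,0])
p=[proj("w5",P) for P in ([.529,.238,.062],[.654,.236,.125],[.654,.236,.1])];print(p)
b=cv2.imread("pics/w5.png")
x,y=map(int,(p[0][0]-60,max(p[1][1]-30,0)))
c=b[y:y+max(int(p[0][1])+70-y,50),x:x+120]; print(x,y,c.shape)
k=min(6,600/c.shape[0]); print(k); cv2.imwrite("pics/c5.png",cv2.resize(c,None,fx=k,fy=k,interpolation=cv2.INTER_CUBIC))
```

```text
[0.40870033 0.22629761 0.18485351] [  -2.74119768  -35.52203733 -177.19898467] 10.25 [0.38186641 0.22040634 0.34210546] 304.3316926338277
[array([317.58431334, 155.04921326]), array([313.91040841,   7.93319118]), array([315.82305885,  30.3010424 ])]
257 0 (225, 120, 3)
2.6666666666666665
```

View pics/c5.png

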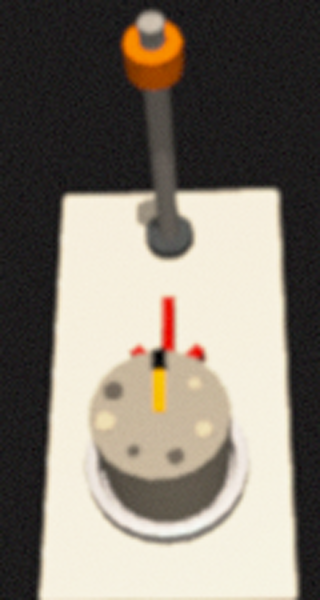

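View shows the notch end at crop (159,350), the stripe start at (159,410), and the collar spanning y 20–89 near x 153 with the post top at (151,20). Enlarging the collar for its height and checking the notch.

Run:
```python
from h import *
b=cv2.imread("pics/w5.png")
k=2.66667
a=px("w5",257+159/k,410/k,.062);n=px("w5",257+159/k,350/k,.062);t=px("w5",257+168/k,297/k,.018)
l=px("w5",257+90/k,412/k,.062);r=px("w5",257+231/k,412/k,.062)
print("stripe0",a,"notch",n,"tail",t,"mid LR",(l+r)/2)
f=lambda x,y,w,h,W,H:cv2.resize(b[y:y+h,x:x+w],(W,H),interpolation=cv2.INTER_CUBIC)
cv2.imwrite("pics/c6.png",np.hstack([f(295,0,40,40,400,400),f(285,120,66,66,396,400)]))
for z in np.arange(.09,.126,.005): print(round(z,3),"axis",proj("w5",[.654,.236,z]),"front",proj("w5",[.643,.236,z]),"back",proj("w5",[.665,.236,z])[1])
```

```text
stripe0 [0.53053502 0.23897612 0.062     ] notch [0.55717659 0.23874093 0.062     ] tail [0.61316924 0.23712109 0.018     ] mid LR [0.52964473 0.23850434 0.062     ]
0.09 axis [316.50924222  38.32374003] front [316.60269997  46.3695212 ] back 30.44259563010212
0.095 axis [316.17127246  34.37240874] front [316.26258584  42.49780065] back 26.41546156725684
0.1 axis [315.82305885  30.3010424 ] front [315.91206194  38.50734186] back 22.26712751346102
0.105 axis [315.46412165  26.10400815] front [315.55063626  34.39252259] back 17.991955994570816
0.11 axis [315.09395033  21.7753105 ] front [315.17778492  30.14735553] back 13.583949679155694
0.115 axis [314.71200096  17.30856133] front [314.79294949  25.7654578 ] back 9.036721869054844
0.12 axis [314.31769344  12.69694686] front [314.39553404  21.24001743] back 4.343464010754587
0.125 axis [313.91040841   7.93319118] front [313.98490193  16.56375625] back -0.5030901317743997
```

View pics/c6.png

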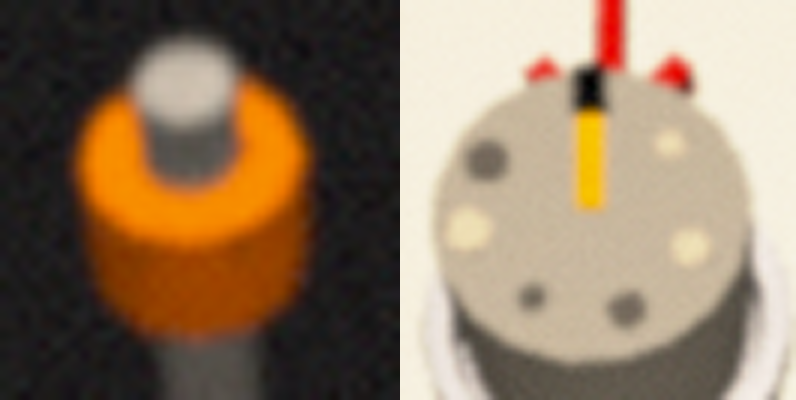

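Collar mid-height comes out near 0.111 m, and the core's notch is within about 1 mm of its place. Un-tilting and moving over the loupe.

>>> {"method": "send_rows", "body": {
  "increments": [
    {"gripper": -1,"linear": [0.0,-0.04,0.03],"delta_rot": [0,0.15,0]},
    {"gripper": -1,"linear": [0.02,-0.09,0.04],"delta_rot": [0,0.3,0]},
    {"gripper": -1,"linear": [0.04,-0.13,0.04],"delta_rot": [0,0.45,0]},
    {"gripper": -1,"linear": [0.05,-0.17,0.04],"delta_rot": [0,0.6,0]},
    {"gripper": -1,"linear": [0.06,-0.22,0.04],"delta_rot": [0,0.62,0]},
    {"gripper": -1,"linear": [0.07,-0.26,0.04],"delta_rot": [0,0.62,0]},
    {"gripper": -1,"linear": [0.08,-0.3,0.04],"delta_rot": [0,0.62,0]},
    {"gripper": -1,"linear": [0.09,-0.34,0.04],"delta_rot": [0,0.62,0]}
  ]
}}

```text
clock: 11.05
position: [0.4921, -0.0831, 0.2234]
ee_rot: [-0.011, 1.0, -0.02, 0.001]
contact_force: [1.0, 0.2, -0.2]
width: 0.0849
gripper_force: 0.0
```

>>> {"method": "send_rows", "body": {
  "increments": [
    {"gripper": -1,"linear": [0,-0.04,0],"delta_rot": [0,0,0]},
    {"gripper": -1,"linear": [0,-0.08,0],"delta_rot": [0,0,0]},
    {"gripper": -1,"linear": [0,-0.12,0],"delta_rot": [0,0,0]},
    {"gripper": -1,"linear": [0,-0.13,0],"delta_rot": [0,0,0]},
    {"gripper": -1,"linear": [0,-0.13,0],"delta_rot": [0,0,0]},
    {"gripper": -1,"linear": [0,-0.13,0],"delta_rot": [0,0,0]}
  ]
}}

```text
clock: 11.65
position: [0.4894, -0.2089, 0.2233]
ee_rot: [-0.011, 1.0, -0.019, 0.0]
contact_force: [0.2, -0.2, -1.0]
width: 0.0859
gripper_force: 0.0
```

Run:
```python
from h import *
grab("wrist","w6"); s=get_state(); print(s["position"],pose()[1].as_rotvec(),pose()[1].as_euler("ZYX",degrees=True),s["clock"])
```

```text
[ 0.4892591  -0.20842425  0.22338244] [-3.11890570e+00  5.69325550e-02 -4.20832043e-04] [-2.09143827e+00  7.72385828e-03 -1.78729834e+02] 11.7
```

View pics/w6.png

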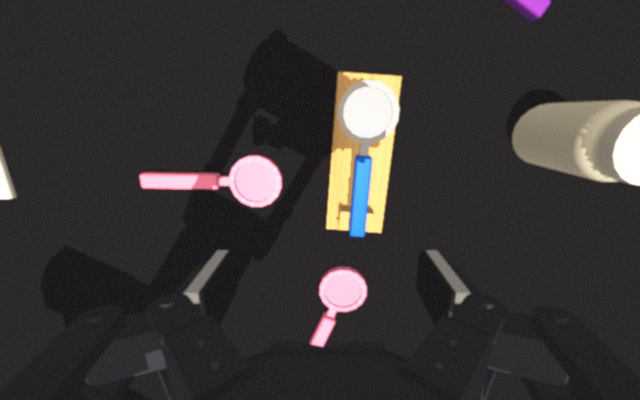

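Blue loupe: lens centre (368,110), handle front (364,157), handle end (358,235). A pink look-alike lens sits at (343,290).

Run:
```python
from h import *
l=px("w6",368,110,.040);f=px("w6",364,158,.046);e=px("w6",358,235,.046);pk=px("w6",343,290,.008);pk2=px("w6",255,181,.008);j=px("w6",590,160,.13)
g=lambda v:np.degrees(np.arctan2(v[1],v[0]))
u=(l-e)/np.linalg.norm((l-e)[:2])
print("lens",l,"f",f,"e",e,"ang",g(l-e),g(f-e),np.linalg.norm(f-e),np.linalg.norm((l-e)[:2]),"grip",l-.06*u,e+.076*u,"pinks",pk,pk2,j)
```

```text
lens [ 0.55846147 -0.2496336   0.04      ] f [ 0.51035151 -0.24485689  0.046     ] e [ 0.42332731 -0.23777648  0.046     ] ang -5.014477265851078 -4.6514131544659 0.0873117626456557 0.13565335473939252 grip [ 0.49869111 -0.24438915  0.04265382] [ 0.49903643 -0.24441945  0.04263849] pinks [ 0.32849646 -0.21972234  0.008     ] [ 0.48118794 -0.11687427  0.008     ] [ 0.51538411 -0.40630696  0.13      ]
```

>>> {"method": "send_rows", "body": {
  "increments": [
    {"gripper": -1,"linear": [0.0095,-0.036,-0.03],"delta_rot": [-0.022,0,-0.05]},
    {"gripper": -1,"linear": [0.0095,-0.036,-0.07],"delta_rot": [-0.022,0,-0.05]},
    {"gripper": -1,"linear": [0.0095,-0.036,-0.11],"delta_rot": [-0.022,0,-0.05]},
    {"gripper": -1,"linear": [0.0095,-0.036,-0.15],"delta_rot": [-0.022,0,-0.05]},
    {"gripper": -1,"linear": [0.0095,-0.036,-0.15],"delta_rot": [-0.022,0,-0.05]},
    {"gripper": -1,"linear": [0.0095,-0.036,-0.15],"delta_rot": [-0.022,0,-0.05]}
  ]
}}

```text
clock: 12.3
position: [0.499, -0.2444, 0.074]
ee_rot: [0.0, 0.999, -0.043, 0.0]
contact_force: [-0.2, -0.0, 0.3]
width: 0.0856
gripper_force: 0.0
```

Run:
```python
from h import *
grab("wrist","w7"); s=get_state(); print(s["position"],pose()[1].as_euler("ZYX",degrees=True),s["clock"])
print([proj("w7",P) for P in ([.5585,-.2496,.04],[.499,-.2444,.046],[.4233,-.2378,.046])])
```

```text
[ 0.49998469 -0.24538379  0.07524606] [ -4.91613276  -0.22798694 179.86206507] 12.35
[array([326.80617325, 129.55537093]), array([326.67555087, 231.68017052]), array([326.55199105, 337.38797757])]
```

View pics/w7.png

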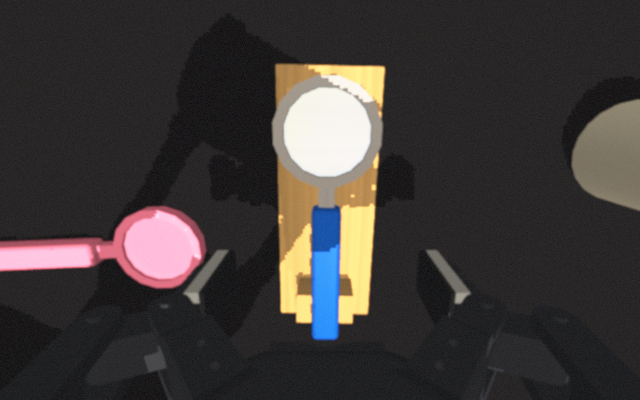

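That look puts the lens at (327,130), within a pixel of the prediction. It was also my 11th picture, one over the limit of 10, so I'll view no more and rely on numbers. Descending and gripping.

>>> {"method": "send_rows", "body": {
  "increments": [
    {"gripper": -1,"linear": [0,0,-0.03],"delta_rot": [0,0,0]},
    {"gripper": -1,"linear": [0,0,-0.05],"delta_rot": [0,0,0]},
    {"gripper": -1,"linear": [0,0,-0.054],"delta_rot": [0,0,0]},
    {"gripper": -1,"linear": [0,0,-0.054],"delta_rot": [0,0,0]}
  ]
}}

```text
clock: 12.75
position: [0.4997, -0.246, 0.0211]
ee_rot: [0.001, 0.999, -0.043, 0.002]
contact_force: [0.3, 0.2, 0.4]
width: 0.0855
gripper_force: 0.0
```

>>> {"method": "send_rows", "body": {
  "increments": [
    {"gripper": 1,"linear": [0,0,0],"delta_rot": [0,0,0]},
    {"gripper": 1,"linear": [0,0,0],"delta_rot": [0,0,0]},
    {"gripper": 1,"linear": [0,0,0],"delta_rot": [0,0,0]},
    {"gripper": 1,"linear": [0,0,0],"delta_rot": [0,0,0]},
    {"gripper": 1,"linear": [0,0,0],"delta_rot": [0,0,0]},
    {"gripper": 1,"linear": [0,0,0],"delta_rot": [0,0,0]},
    {"gripper": 1,"linear": [0,0,0],"delta_rot": [0,0,0]},
    {"gripper": 1,"linear": [0,0,0],"delta_rot": [0,0,0]}
  ],
  "newtons": 40
}}

```text
clock: 13.55
position: [0.4988, -0.2458, 0.02]
ee_rot: [0.001, 0.999, -0.044, 0.001]
contact_force: [-0.1, 0.3, 5.5]
width: 0.0176
gripper_force: 40.4
```

>>> {"method": "send_rows", "body": {
  "increments": [
    {"gripper": 1,"linear": [0,0,0],"delta_rot": [0,0,0]},
    {"gripper": 1,"linear": [0,0,0],"delta_rot": [0,0,0]}
  ]
}}

```text
clock: 13.75
position: [0.4988, -0.2457, 0.02]
ee_rot: [0.001, 0.999, -0.044, 0.001]
contact_force: [-0.1, 1.6, 5.0]
width: 0.0175
gripper_force: 40.4
```

>>> {"method": "send_rows", "body": {
  "increments": [
    {"gripper": 1,"linear": [0,0,0.01],"delta_rot": [0,0,0]},
    {"gripper": 1,"linear": [0,0,0.03],"delta_rot": [0,0,0]},
    {"gripper": 1,"linear": [0,0,0.06],"delta_rot": [0,0,0]},
    {"gripper": 1,"linear": [0,0,0.09],"delta_rot": [0,0,0]},
    {"gripper": 1,"linear": [0,0,0.12],"delta_rot": [0,0,0]},
    {"gripper": 1,"linear": [0,0,0.14],"delta_rot": [0,0,0]},
    {"gripper": 1,"linear": [0,0,0.15],"delta_rot": [0,0,0]},
    {"gripper": 1,"linear": [0,0,0.15],"delta_rot": [0,0,0]}
  ]
}}

```text
clock: 14.55
position: [0.499, -0.246, 0.1707]
ee_rot: [0.001, 0.999, -0.044, 0.002]
contact_force: [-0.1, 0.0, -1.2]
width: 0.0168
gripper_force: 39.5
```

Run:
```python
from h import *
grab("wrist","w8"); s=get_state(); p,r=pose(); print(p,r.as_euler("ZYX",degrees=True),s["clock"],s["width"],s["gripper_force"],s["contact_force"])
b=cv2.imread("pics/w8.png"); a=cv2.imread("pics/w7.png")
# expected handle/lens points if held level at 60 mm
u=np.array([np.cos(np.radians(-5)),np.sin(np.radians(-5)),0]); L=p+.06*u+[0,0,.015]; print("lens exp",L,proj("w8",L+[0,0,.005]))
hsv=cv2.cvtColor(b,cv2.COLOR_BGR2HSV); m=cv2.inRange(hsv,(100,120,50),(130,255,255)); ys,xs=np.nonzero(m); print("blue",xs.min(),xs.max(),ys.min(),ys.max())
g=cv2.medianBlur(cv2.cvtColor(b,cv2.COLOR_BGR2GRAY),3)
c=cv2.HoughCircles(g[:,150:500],cv2.HOUGH_GRADIENT,1,40,param1=80,param2=25,minRadius=35,maxRadius=120); print(None if c is None else c[0][:5]+[150,0,0])
```

```text
[ 0.49834017 -0.24554968  0.16942007] [-4.99642353e+00 -8.52995001e-02  1.79920034e+02] 14.6 0.01714748376982016 39.52363908290863 [ 0.51609343  0.64147048 -2.11424666]
lens exp [ 0.55811185 -0.25077903  0.18442007] [325.89770717 138.36237687]
blue 306 348 240 348
[[327.5        136.5         79.40000153]]
```

Loupe held, lens where expected within about 1 mm. Carrying it over.

>>> {"method": "send_rows", "body": {
  "increments": [
    {"gripper": 1,"linear": [-0.001,0.02,0],"delta_rot": [0,0,0]},
    {"gripper": 1,"linear": [-0.003,0.055,0],"delta_rot": [0,0,0]},
    {"gripper": 1,"linear": [-0.006,0.095,0],"delta_rot": [0,0,0]},
    {"gripper": 1,"linear": [-0.008,0.135,0],"delta_rot": [0,0,0]},
    {"gripper": 1,"linear": [-0.01,0.175,0],"delta_rot": [0,0,0]},
    {"gripper": 1,"linear": [-0.013,0.215,0],"delta_rot": [0,0,0]},
    {"gripper": 1,"linear": [-0.015,0.255,0],"delta_rot": [0,0,0]},
    {"gripper": 1,"linear": [-0.018,0.295,0],"delta_rot": [0,0,0]}
  ]
}}

```text
clock: 15.4
position: [0.4785, 0.0518, 0.168]
ee_rot: [0.0, 0.999, -0.044, -0.001]
contact_force: [1.3, -0.7, -0.3]
width: 0.0173
gripper_force: 39.5
```

>>> {"method": "send_rows", "body": {
  "increments": [
    {"gripper": 1,"linear": [-0.002,0.04,0],"delta_rot": [0,0,0]},
    {"gripper": 1,"linear": [-0.005,0.08,0],"delta_rot": [0,0,0]},
    {"gripper": 1,"linear": [-0.007,0.12,0],"delta_rot": [0,0,0]},
    {"gripper": 1,"linear": [-0.009,0.15,0],"delta_rot": [0,0,0]},
    {"gripper": 1,"linear": [-0.01,0.175,0],"delta_rot": [0,0,0]},
    {"gripper": 1,"linear": [-0.011,0.19,0],"delta_rot": [0,0,0]},
    {"gripper": 1,"linear": [-0.0115,0.194,0],"delta_rot": [0,0,0]},
    {"gripper": 1,"linear": [-0.0115,0.194,0],"delta_rot": [0,0,0]}
  ]
}}

```text
clock: 16.2
position: [0.4683, 0.2432, 0.1688]
ee_rot: [0.001, 0.999, -0.043, -0.0]
contact_force: [0.2, -0.4, -1.1]
width: 0.017
gripper_force: 39.5
```

>>> {"method": "send_rows", "body": {
  "increments": [
    {"gripper": 1,"linear": [0,0,-0.02],"delta_rot": [0,0,0]},
    {"gripper": 1,"linear": [0,0,-0.04],"delta_rot": [0,0,0]},
    {"gripper": 1,"linear": [0,0,-0.055],"delta_rot": [0,0,0]},
    {"gripper": 1,"linear": [0,0,-0.065],"delta_rot": [0,0,0]},
    {"gripper": 1,"linear": [0,0,-0.072],"delta_rot": [0,0,0]},
    {"gripper": 1,"linear": [0,0,-0.074],"delta_rot": [0,0,0]},
    {"gripper": 1,"linear": [0,0,-0.074],"delta_rot": [0,0,0]},
    {"gripper": 1,"linear": [0,0,-0.074],"delta_rot": [0,0,0]}
  ]
}}

```text
clock: 17.0
position: [0.4696, 0.2435, 0.0961]
ee_rot: [0.0, 0.999, -0.044, 0.001]
contact_force: [-0.0, 0.1, -1.1]
width: 0.0168
gripper_force: 39.5
```

Run:
```python
from h import *
grab("wrist","w9"); s=get_state(); p,r=pose(); print(p,r.as_euler("ZYX",degrees=True),s["clock"],s["width"],s["gripper_force"],s["contact_force"])
u=r.as_matrix()[:,0]; L=p+.06*u+[0,0,.015]; print("lens exp",L)
b=cv2.imread("pics/w9.png"); g=cv2.medianBlur(cv2.cvtColor(b,cv2.COLOR_BGR2GRAY),3)
c=cv2.HoughCircles(g[:,150:500],cv2.HOUGH_GRADIENT,1,40,param1=80,param2=25,minRadius=35,maxRadius=120); print(None if c is None else c[0][:4]+[150,0,0])
v=np.array([-u[1],u[0],0]); T=L+[0,0,.005]
print("exp c",proj("w9",T),"edges",[proj("w9",T+.031*w) for w in (u,-u,v,-v)])
hsv=cv2.cvtColor(b,cv2.COLOR_BGR2HSV); m=cv2.inRange(hsv,(100,120,50),(130,255,255)); ys,xs=np.nonzero(m); print("blue",xs.min(),xs.max(),ys.min(),ys.max())
H=T+[0,0,.006]; print("handle front/end",[proj("w9",H-k*u+s_*.009*v) for k in(.044,.136) for s_ in(1,-1)])
# scene/top views: stored for numeric checks
grab("scene","s9"); print("scene lens exp",proj("s9",T),"collar",proj("s9",[.654,.236,.111]),"core",proj("s9",[.5295,.2385,.062]))
i=cv2.imread("pics/s9.png");h2=cv2.cvtColor(i,cv2.COLOR_BGR2HSV)
mb=cv2.inRange(h2,(105,150,60),(125,255,255)); ys,xs=np.nonzero(mb); print("blue scene",xs.min(),xs.max(),ys.min(),ys.max())
print("exp handle scene",[proj("s9",H-k*u) for k in(.044,.136)])
mo=cv2.inRange(h2,(8,180,120),(20,255,255))[270:320,355:400]; ys,xs=np.nonzero(mo); print("collar px",xs.mean()+355,ys.mean()+270,xs.min()+355,xs.max()+355,ys.min()+270,ys.max()+270)
```

```text
[0.4695458  0.24351345 0.09617849] [-4.99298883e+00 -1.57000272e-01  1.79953167e+02] 17.05 0.017392396041307306 39.526070952415466 [-0.02668492  0.18099719 -1.03432827]
lens exp [0.52931789 0.23829144 0.1113429 ]
[[325.5        139.5         63.29999924]]
exp c [326.65450794 136.96098415] edges [array([326.62254492,  50.61052156]), array([326.68210192, 211.25109133]), array([248.27849684, 136.91857485]), array([405.01010971, 136.84732367])]
blue 306 348 238 348
handle front/end [array([305.15477107, 245.33187263]), array([348.25247097, 245.30449567]), array([308.68345231, 415.42995886]), array([344.84834007, 415.39651383])]
scene lens exp [410.94722571 253.50736293] collar [375.66673918 291.30789635] core [406.64280046 264.16197633]
blue scene 422 433 230 245
exp handle scene [array([423.9163797 , 241.11337721]), array([448.50858961, 219.09852805])]
collar px 375.02941176470586 293.9117647058824 372 379 289 297
```

Holding within tolerance by estimate. One numeric cross-check of the collar's height in the scene picture, since it's relative to the post top.

Run:
```python
from h import *
for z in (.125,.117,.111,.105,.1,.09): print(z,proj("s9",[.654,.236,z]))
for n,ang in (("s9",0),):
  i=cv2.imread("pics/s9.png")
  for fn in("s9","sc0"):
    i=cv2.imread("pics/%s.png"%fn).astype(int); o=((i[...,2]-i[...,0])>70)[270:320,355:400]; ys,xs=np.nonzero(o); print(fn,"orange",xs.min()+355,xs.max()+355,ys.min()+270,ys.max()+270,xs.mean()+355,ys.mean()+270)
i=cv2.imread("pics/s9.png").astype(int)
for y in range(281,303): print(y," ".join("%3d/%3d"%(i[y,x,2],i[y,x,0]) for x in range(369,384)))
# predicted collar silhouette for mid z
from math import cos,sin
for zm in (.101,.106,.111):
  P=np.array([proj("s9",[.654+.011*cos(t),.236+.011*sin(t),zm+h]) for t in np.linspace(0,6.28,40) for h in(-.006,.006)]); print(zm,P.min(0),P.max(0))
P=np.array([proj("s9",[.654+.005*cos(t),.236+.005*sin(t),.125]) for t in np.linspace(0,6.28,40)]);print("posttop",P.min(0),P.max(0))
```

```text
0.125 [376.43879616 288.76612184]
0.117 [375.99505754 290.22697587]
0.111 [375.66673918 291.30789635]
0.105 [375.34219186 292.37644097]
0.1 [375.07456965 293.25759401]
0.09 [374.54690054 294.9950364 ]
s9 orange 371 394 283 297 382.7361963190184 290.0184049079755
sc0 orange 371 395 282 297 383.6077348066298 289.6243093922652
281 245/228 244/228 244/229 245/229 245/228 244/227 244/228 244/228 244/228 244/228 244/228 244/227 244/228 245/228 238/217
282 245/229 244/228 244/229 244/228 244/228 244/228 244/228 244/228 244/229 244/228 244/228 244/228 245/228 245/229 237/216
283 244/228 244/228 244/228 244/227 244/228 244/228 244/229 244/228 244/228 245/229 244/228 244/229 244/228 246/230 238/214
284 245/228 244/229 244/229 244/227 244/228 244/228 244/229 244/229 244/229 244/229 244/229 244/228 245/229 246/230 238/214
285 244/228 245/229 244/228 244/229 244/230 245/231 244/229 244/228 244/230 244/230 244/229 244/228 244/228 246/230 235/212
286 244/228 244/229 244/229 244/230 244/229 244/223 243/189 244/186 244/198 244/228 244/229 244/230 244/229 246/230 236/213
287 245/229 244/230 245/230 24
[... 1503 characters left out ...]
90/ 83 105/ 95 183/164 247/233 246/231 245/230 245/230 245/230 242/225 245/230
300 246/231 244/228 197/174  95/ 86  85/ 76  91/ 81 136/120 226/202 246/231 245/231 244/229 244/230 245/230 245/230 245/230
301 246/231 239/221 140/123  84/ 76  85/ 77  95/ 85 162/143 246/230 246/232 244/229 244/230 244/229 244/229 244/230 244/230
302 247/232 236/213 108/ 96  85/ 76  88/ 80 106/ 94 182/161 247/232 246/231 244/230 244/229 245/230 244/229 244/230 244/229
0.101 [369.81940634 287.24159475] [380.51632117 298.94216099]
0.106 [370.06080768 286.33254353] [380.81205149 298.08574074]
0.111 [370.30451965 285.41478354] [381.11064677 297.22108903]
posttop [374.10424084 286.55773118] [378.78170239 290.98926759]
```

The scene picture also gives about 0.111 m (post-top offset +0.9 px, collar spanning 285.7–297.0 after correcting). Settle briefly, then hand in.

>>> {"method": "send_rows", "body": {
  "increments": [
    {"gripper": 1,"linear": [0,0,0],"delta_rot": [0,0,0]},
    {"gripper": 1,"linear": [0,0,0],"delta_rot": [0,0,0]},
    {"gripper": 1,"linear": [0,0,0],"delta_rot": [0,0,0]},
    {"gripper": 1,"linear": [0,0,0],"delta_rot": [0,0,0]}
  ]
}}

```text
clock: 17.5
position: [0.469, 0.2434, 0.0956]
ee_rot: [0.001, 0.999, -0.044, 0.001]
contact_force: [0.2, 0.0, -0.4]
width: 0.0171
gripper_force: 39.5
```

```bash
python3 -c "
from h import *
print(pose()[0], sign_off())"
```

```text
the job is handed in; nothing more can be done
[0.46902561 0.24341288 0.09558441] None
```

I handed the job in at about 17.5 s, with no verdict returned: by my measurements the notch is within about 1 mm of the index point, and the loupe is held level over the core, with the lens at about 0.111 m, the collar's measured mid-height; I viewed 11 pictures, one over the limit of 10.

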